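Start the toaster for frozen bread

TASK

Start the toaster: first press its slices lever down until it latches and stays down by itself, then press the keys on its sloping strip fully down one at a time, letting each spring back before the next: the three-sided key, then the round key, then the long bar key. Press gently, by feel (never with more than 40 N). Do not press the square key, and leave the things standing beside the toaster where they are.

Things in the scene. Friction and masses are not known exactly. Their poses are not given: they have to be found in the camera images.
- toaster: Steel two-slot toaster, fixed, 170 mm deep, 320 wide, 185 high. Origin: centre of its underside on the worktop; x points to its back, y along its length, z up. Its upright front face, at x = -70 mm, faces the robot more or less. Press its lever and keys with closed fingers. The face stands so close behind the keys that an upright gripper would strike it.
- strip (a point): Middle of the black key strip at the foot of the toaster's front (56 mm up the slope by 210 mm along y), on its surface; axes as the toaster's. It slopes down to the front: outward normal (-0.574, 0, 0.819), 35 deg from vertical, the way keys move. Four white keys stand on it in a row along y, 48 mm apart, on its centre line; their order differs each time.
- lever (a joint): Travel of the slices lever in m, straight down: 0 up, 0.045 at its stop. A spring pushes it up with 3 N at the top, 6 N at the bottom, plus 2 to 5 N over a hump from about 0.02 to 0.033 (not yet the latch). Pressed to its stop and let go it stays latched at about 0.041; let go earlier it rises to 0. Once latched it cannot be released.
- lever_top (a point): Point to press on the lever: middle of the flat top of its black knob, 28 mm out from the front face at toaster y = -115 mm. The knob is 42 mm long out of the face, 34 wide, 12 thick; its top is 150 mm above the worktop when up, 105 when down, free below. Low down an upright gripper may strike the toaster: lean the tool 20 to 40 deg back to the robot.
- triangle_place (a point): Seat of the three-sided (equilateral, sides 30 mm) white key: point on the strip's surface, on the key's axis; axes as the toaster's. The key's flat top rests 14 to 21 mm out from here along the strip's normal: how far differs each time and is not reported, so feel for it. A black collar round it, 33 by 40 mm, lies 10 mm below its resting top.
- triangle_key (a joint): How far the triangle key is pressed in, in m: 0 at rest, 0.005 fully down against its stop, along the strip's normal. Spring: 1.5 N to start, 5 N fully down. It springs back when let go.
- round_place (a point): Seat of the round (25 mm across) white key: point on the strip's surface, on the key's axis; axes as the toaster's. The key's flat top rests 14 to 21 mm out from here along the strip's normal: how far differs each time and is not reported, so feel for it. A black collar round it, 33 by 40 mm, lies 10 mm below its resting top.
- round_key (a joint): How far the round key is pressed in, in m: 0 at rest, 0.005 fully down against its stop, along the strip's normal. Spring: 1.5 N to start, 5 N fully down. It springs back when let go.
- bar_place (a point): Seat of the long narrow bar (13 mm up the slope by 36 mm along the row) white key: point on the strip's surface, on the key's axis; axes as the toaster's. The key's flat top rests 14 to 21 mm out from here along the strip's normal: how far differs each time and is not reported, so feel for it. A black collar round it, 33 by 40 mm, lies 10 mm below its resting top.
- bar_key (a joint): How far the bar key is pressed in, in m: 0 at rest, 0.005 fully down against its stop, along the strip's normal. Spring: 1.5 N to start, 5 N fully down. It springs back when let go.
- square_place (a point): Seat of the square (23 by 23 mm) white key: point on the strip's surface, on the key's axis; axes as the toaster's. The key's flat top rests 14 to 21 mm out from here along the strip's normal: how far differs each time and is not reported, so feel for it. A black collar round it, 33 by 40 mm, lies 10 mm below its resting top.
- square_key (a joint): How far the square key is pressed in, in m: 0 at rest, 0.005 fully down against its stop, along the strip's normal. Spring: 1.5 N to start, 5 N fully down. It springs back when let go.
- jam_jar: Glass jam jar, 68 mm wide, 95 mm high; stands loose beside the toaster; origin at the centre of its underside. To be left alone.
- mug: White mug, 80 mm wide, 92 mm high, with a handle; stands loose beside the toaster; origin at the centre of its underside. To be left alone.
- pepper_mill: Turned dark wood pepper mill, 54 mm wide, 140 mm high; stands loose beside the toaster; origin at the centre of its underside. To be left alone.

How it is judged:
By the outcome, as a careful person would: the job done as asked, in the order asked, and still so for the second after the job is handed in, with the robot touching nothing.
It also fails if it takes over 72 s, if anything falls off the work surface, if the arm or the gripper's body presses on something with over 40 N, if the wrist force passes 120 N, or if a joint passes its speed limit or range.

ROBOT

A 6-joint arm with a two-finger parallel gripper is mounted at the origin on the work surface. World frame = base frame: x ahead of the robot, y to its left, z up, the work surface at z = 0. Lengths are in m, angles in rad, forces in N, time in s.
With the tool pointing down it reaches from about 0.35 to 0.975 m from the base axis. Payload 7.1 kg.
Tool frame: the origin (TCP) lies midway between the tips of the shut fingers; the grasp point (between the pads) lies 19 mm behind it; z points along the fingers, y is the line along which they close (so a half turn about z gives the same grasp; the last joint's range is limited). The gripper opens to 88 mm and grips with 3 to 60 N. Pads are 20 mm wide; open, the fingers measure 115 mm over their backs; the gripper's body (75 mm by 178 mm) begins 61 mm behind the grasp point.
Start: joints at [-1.168, 0.423, 1.63, -0, 1.089, -0.019], TCP at [0.256, -0.57, 0.223] pointing down, gripper open.
Joint ranges: [-3, 3], [-0.9, 2.11], [0.09, 2.58], [-1.31, 4.45], [0.11, 2.69], [-2.54, 2.54]. Speed limits (rad/s): [2.39, 2.39, 3.01, 3.14, 3.14, 3.14].

INTERFACE

Orientations are given as a unit quaternion [w, x, y, z].
In Python, from station import move_pose, movel, movej, command_gripper, wait, inverse_kinematics, read_camera, camera_info, MotionError, job_done, get_time, get_joint_pos, get_qvel, get_effort, get_tcp_pos, get_ee_rot, get_ft_force, get_ft_torque, get_grip_width, get_finger_force gives the robot as it stands. Calls block until the motion is done:
- move_pose(position, orientation): joint-space move of the TCP to a pose.
- movel(position, frame=None, v=0.15, until_force=None): straight line of the TCP; frame=None keeps the orientation; v is the mean speed in m/s. With until_force (N) it stops when the force on the tool has changed by that much, and returns True; else False.
- movej(angles): joint-space move.
- command_gripper(opening): opening from 0.0 (shut) to 1.0 (fully open); the grip force is fixed at half the most; returns when the fingers have stopped.
- wait(seconds).
- inverse_kinematics(position, orientation): joint angles nearest the present ones, or None.
- read_camera(name): name is "scene" or "top" or "wrist"; returns the picture (420x560x3 uint8, red, green, blue); there is no depth.
- camera_info(name): a dict with "intrinsics" (3x3 intrinsics, pixels), "T" (4x4, takes a point from camera to world coordinates); the wrist camera has in their place "tool_from_camera" (4x4, takes a point from camera to tool coordinates, whose origin is the TCP and whose axes are the flange's). Camera axes: x right, y up, looking along -z (the intrinsics and any distortion apply to the point x, -y, -z); pixel columns grow to the right and rows downward; lengths in m; the calibration is good to about 2 mm. A picture is of the moment at which its call begins: read the wrist's pose just before it. camera_info takes no time and is no camera call.
A pose or a line that the arm cannot do raises MotionError and nothing moves.
- job_done(): hands the job in; it is judged then, once.
Readings, each from a call of its own:
- get_time(): time.
- get_joint_pos(): joint angles.
- get_qvel(): joint speeds.
- get_effort(): joint torques, N m.
- get_tcp_pos(): TCP position.
- get_ee_rot(): TCP orientation.
- get_ft_force(): force on the tool from outside, world axes, zero at the start.
- get_ft_torque(): the same for the moment, N m.
- get_grip_width(): opening from 0.0 (shut) to 1.0 (fully open).
- get_finger_force(): force on a finger pad.
Only numpy, scipy, OpenCV 4.12 (cv2) and the standard library are available. Lean on these libraries where they do the work, as an engineer would, in place of code of your own. Each camera call takes 0.05 s, during which the arm holds its last target. There are 200 camera calls.

## Working session

There is one attempt and no reset: what is moved stays moved. The work goes in short steps, each a Python script; the robot and the scene stay as the last script left them, time stands still between calls to the robot, and variables do not carry over. Pictures are saved under pics/ and viewed, at most 10 in all, crops included, and the job is handed in when it is done.

```bash
mkdir -p pics; ls; python3 - <<'E'
from station import *
import cv2,numpy as np
np.set_printoptions(precision=4,suppress=True)
for n in ("scene","top"):
    im=read_camera(n); cv2.imwrite(f"pics/{n}0.png",cv2.cvtColor(im,cv2.COLOR_RGB2BGR)); i=camera_info(n); print(n,i)
print(camera_info("wrist"),get_time(),get_ee_rot(),get_ft_force())
E
```

```text
pics
scene {'intrinsics': array([[424.6141,   0.    , 279.6798],
       [  0.    , 424.6141, 205.2469],
       [  0.    ,   0.    ,   1.    ]]), 'T': array([[ 0.9489, -0.2446,  0.1992,  0.8149],
       [ 0.3151,  0.7631, -0.5642, -0.5224],
       [-0.0141,  0.5982,  0.8012,  0.926 ],
       [ 0.    ,  0.    ,  0.    ,  1.    ]])}
top {'intrinsics': array([[544.2412,   0.    , 286.8184],
       [  0.    , 544.2412, 210.3213],
       [  0.    ,   0.    ,   1.    ]]), 'T': array([[ 0.0596,  0.9764, -0.2074,  0.3984],
       [-0.9982,  0.0587, -0.0105,  0.0081],
       [ 0.0019,  0.2076,  0.9782,  1.1025],
       [ 0.    ,  0.    ,  0.    ,  1.    ]])}
{'intrinsics': array([[374.4925,   0.    , 278.9506],
       [  0.    , 374.4925, 212.982 ],
       [  0.    ,   0.    ,   1.    ]]), 'tool_from_camera': array([[ 0.0001,  0.9642,  0.2651,  0.072 ],
       [ 1.    , -0.0001,  0.0002, -0.0001],
       [ 0.0002,  0.2651, -0.9642, -0.1627],
       [ 0.    ,  0.    ,  0.    ,  1.    ]])} 0.1 [-0.0007  0.9778  0.2093 -0.0001] [-0.3704 -0.2284  0.1418]
```

View pics/top0.png

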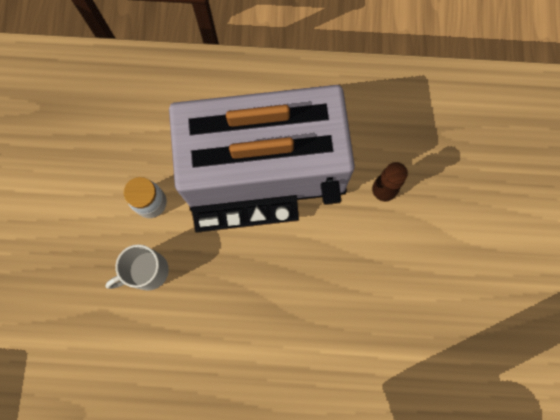

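View pics/scene0.png

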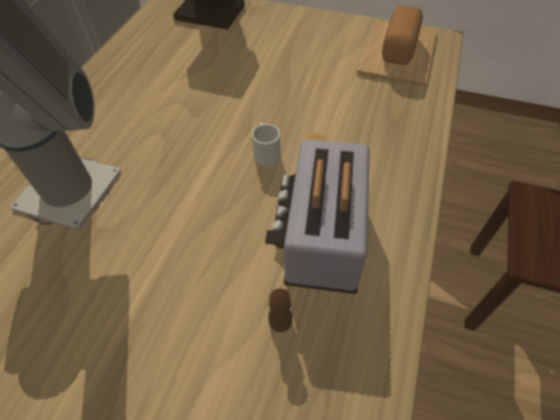

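The top view shows the key order from left to right: bar (208,222), square (233,219), triangle (258,214), round (282,213). The knob is at (331,191), the mill's base at (385,190), and the jar and mug are on the left. Next I'll get coarse positions and take two leaning wrist views.

```bash
cat > h.py <<'E'
from station import *
import cv2,numpy as np
from scipy.spatial.transform import Rotation as Rn
np.set_printoptions(precision=4,suppress=True)
def wristT():
    q=get_ee_rot(); T=np.eye(4); T[:3,:3]=Rn.from_quat(np.roll(q,-1)).as_matrix(); T[:3,3]=get_tcp_pos()
    return T@camera_info("wrist")["tool_from_camera"]
def ray(K,T,uv):
    u,v=uv; d=np.array([(u-K[0,2])/K[0,0],-(v-K[1,2])/K[1,1],-1.]); d=T[:3,:3]@d
    return T[:3,3],d/np.linalg.norm(d)
def onz(K,T,uv,z):
    o,d=ray(K,T,uv); return o+d*(z-o[2])/d[2]
def toolq(yaw,lean):   # tool leaning back by lean, yaw = toaster yaw
    c,s=np.cos(lean),np.sin(lean)
    R=Rn.from_euler('z',yaw).as_matrix()@np.array([[c,0,s],[0,-1,0],[s,0,-c]])
    return np.roll(Rn.from_matrix(R).as_quat(),1)
def meet(rays):        # least-squares point nearest rays
    A=np.zeros((3,3));b=np.zeros(3)
    for o,d in rays:
        P=np.eye(3)-np.outer(d,d);A+=P;b+=P@o
    p=np.linalg.solve(A,b); return p,max(np.linalg.norm((np.eye(3)-np.outer(d,d))@(p-o)) for o,d in rays)
E
python3 - <<'E'
from h import *
i=camera_info("top");K,T=i["intrinsics"],i["T"]
P={n:onz(K,T,uv,z) for n,uv,z in [("bar",(208,222),.06),("rnd",(282,213),.06),("lev",(331,191),.15),("mill",(385,190),.01),("millTop",(397,173),.13),("jar",(140,190),.095),("cornFL",(186,203),.17),("cBL",(171,103),.185),("cBR",(342,87),.185)]}
for k,v in P.items(): print(k,v)
d=P["rnd"]-P["bar"]; yaw=np.arctan2(d[0],-d[1]); print(np.degrees(yaw))
m=(P["rnd"]+P["bar"])/2; 
n=Rn.from_euler('z',yaw).apply([-.574,0,.819])
command_gripper(0)
p=get_tcp_pos(); movel([p[0],p[1],.30],v=.3)
q=toolq(yaw,np.radians(35)); yv=Rn.from_euler('z',yaw).apply([0,1,0])
for k,(a,b) in enumerate([(.12,-.06),(.12,.06)]):
    t=m+n*a+yv*b+np.array([0,0,.03]); 
    move_pose(t,q); wait(.3); Tw=wristT(); im=read_camera("wrist")
    np.save(f"Tw{k}.npy",Tw); cv2.imwrite(f"pics/w{k}.png",im[:,:,::-1]); print(Tw[:3,3])
print(get_time(),get_grip_width())
E
```

```text
bar [0.587  0.1713 0.06  ]
rnd [0.6135 0.0284 0.06  ]
lev [ 0.6407 -0.059   0.15  ]
mill [ 0.6851 -0.1804  0.01  ]
millTop [ 0.6875 -0.1812  0.13  ]
jar [0.6348 0.3007 0.095 ]
cornFL [0.5986 0.1956 0.17  ]
cBL [0.7774 0.2376 0.185 ]
cBR [ 0.8268 -0.0682  0.185 ]
10.519940878599419
[0.5101 0.0218 0.3632]Traceback (most recent call last):
  File "<stdin>", line 13, in <module>
station.MotionError: the arm cannot take that pose within its joint ranges
```

```bash
python3 - <<'E'
from h import *
yaw=np.radians(10.5); print(get_joint_pos(),get_tcp_pos(),get_time())
keys={"rnd":[.6135,.0284,.06],"mid":[.600,.1,.06],"bar":[.587,.1713,.06],"look2":[.5256,.1562,.19]}
for lean in (35,30,25):
  for k,p in keys.items():
    for h in (0,.08): 
      for dy in (0,-15,15,-30):
        j=inverse_kinematics(np.array(p)+[-.57*h,0,.82*h],toolq(yaw+np.radians(dy),np.radians(lean)))
        if lean==35 or k!="rnd": print(lean,k,h,dy,j)
E
```

```text
[-0.044   0.2085  2.2352  0.9216  0.1629  0.4686] [0.5436 0.028  0.1883] 4.575
35 rnd 0 0 [-0.0362  0.5715  2.1349  2.4859  0.2062 -1.1061]
35 rnd 0 -15 [ 0.0696  0.5712  2.1357  3.6043  0.1907 -1.9047]
35 rnd 0 15 [-0.1318  0.5827  2.0991  1.7828  0.3257 -0.7131]
35 rnd 0 -30 [ 0.1679  0.5819  2.1015  4.41    0.2967 -2.3981]
35 rnd 0.08 0 [-0.0403  0.3822  2.2188  1.9982  0.1402 -0.6154]
35 rnd 0.08 -15 [ 0.0776  0.382   2.2191  4.0873  0.1102 -2.3854]
35 rnd 0.08 15 [-0.1464  0.3986  2.1835  1.4735  0.3271 -0.4003]
35 rnd 0.08 -30 None
35 mid 0 0 [ 0.13    0.5663  2.1522  2.9789  0.1895 -1.4546]
35 mid 0 -15 [ 0.236   0.5709  2.1367  4.009   0.2348 -2.164 ]
35 mid 0 15 [ 0.0265  0.5724  2.1319  2.0723  0.2691 -0.8666]
35 mid 0 -30 None
35 mid 0.08 0 None
35 mid 0.08 -15 None
35 mid 0.08 15 [ 0.0295  0.3836  2.2157  1.6857  0.2352 -0.4649]
35 mid 0.08 -30 None
35 bar 0 0 [ 0.2976  0.5691  2.1428  3.4962  0.1896 -1.8257]
35 bar 0 -15 [ 0.3979  0.5787  2.1117  4.3443  0.2858 -2.3593]
35 bar 0 15 [ 0.1915  0.5703  2.1387  2.4113  0.2174 -1.0615]
35 bar 0 -30 None
35 bar 0.08 0 [ 0.3318
[... 1767 characters left out ...]
03  0.1273  2.0121]
25 bar 0 -15 None
25 bar 0 15 [0.2158 0.5466 2.0394 0.6421 0.1611 0.7265]
25 bar 0 -30 None
25 bar 0.08 0 [ 0.316   0.3694  2.1151 -0.2469  0.2308  1.9318]
25 bar 0.08 -15 None
25 bar 0.08 15 [0.2381 0.3698 2.1144 0.3663 0.2449 1.0264]
25 bar 0.08 -30 None
25 look2 0 0 [ 0.2934  0.2181  2.117  -0.1271  0.3752  1.789 ]
25 look2 0 -15 [ 0.371   0.2327  2.0963 -0.4339  0.452   2.3779]
25 look2 0 15 [0.212  0.2197 2.1148 0.2578 0.3929 1.1199]
25 look2 0 -30 None
25 look2 0.08 0 [ 0.3286  0.0353  2.1387 -0.1196  0.5384  1.8055]
25 look2 0.08 -15 [ 0.4137  0.0553  2.1173 -0.3566  0.6092  2.3197]
25 look2 0.08 15 [0.2375 0.0353 2.1387 0.1685 0.5458 1.2378]
25 look2 0.08 -30 None
```

View pics/w0.png

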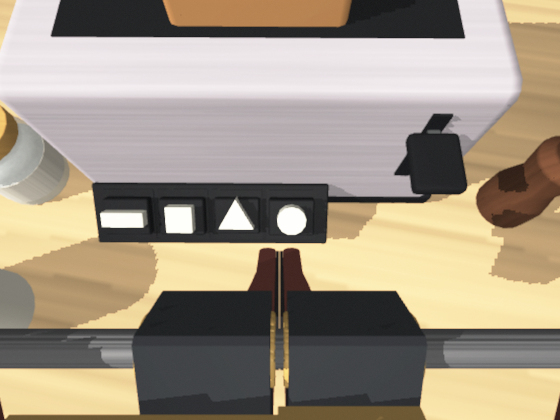

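The wrist view shows bar (123,219), square (180,219), triangle (236,216), round (291,219), knob (437,163) and mill (505,205). The tool is near a wrist singularity here, and a yaw offset of +15° avoids it. I'll take a second view and triangulate.

```bash
python3 - <<'E'
from h import *
q=toolq(np.radians(25.5),np.radians(35))
move_pose([.5256,.1562,.19],q); wait(.3); Tw=wristT(); im=read_camera("wrist")
np.save("Tw1.npy",Tw); cv2.imwrite("pics/w1.png",im[:,:,::-1])
for k in (0,1):
    im=cv2.imread(f"pics/w{k}.png"); hsv=cv2.cvtColor(im,cv2.COLOR_BGR2HSV)
    # black strip -> white blobs enclosed
    blk=((hsv[...,2]<75)).astype(np.uint8); w=((hsv[...,2]>215)&(hsv[...,1]<40)).astype(np.uint8)
    cs,_=cv2.findContours(w,cv2.RETR_EXTERNAL,cv2.CHAIN_APPROX_NONE)
    for c in cs:
        a=cv2.contourArea(c)
        if 250<a<2500:
            M=cv2.moments(c); x,y,ww,hh=cv2.boundingRect(c)
            print(k,a,(round(M['m10']/M['m00'],1),round(M['m01']/M['m00'],1)),(x,y,ww,hh),len(cv2.approxPolyDP(c,.05*cv2.arcLength(c,True),True)))
    n,l,st,ce=cv2.connectedComponentsWithStats(blk)
    for i in range(1,n):
        if st[i,4]>1000: print(" blk",k,st[i],ce[i])
print(get_time())
E
```

```text
0 552.0 (121.4, 219.8) (100, 213, 43, 15) 4
0 598.5 (291.1, 220.5) (277, 207, 29, 28) 5
0 636.0 (178.0, 219.5) (164, 207, 29, 26) 4
0 500.5 (235.5, 218.9) (219, 200, 34, 30) 3
 blk 0 [   51     0   414    38 10162] [260.7212  20.913 ]
 blk 0 [   93   114   374   129 14645] [276.2712 196.849 ]
 blk 0 [    0   250   560   165 34562] [276.6476 346.629 ]
1 641.5 (462.9, 271.8) (447, 258, 32, 28) 5
1 538.0 (403.4, 254.5) (384, 236, 35, 33) 3
1 653.5 (347.2, 241.4) (331, 226, 33, 31) 4
1 534.5 (291.7, 227.4) (271, 216, 43, 24) 4
1 464.0 (165.0, 155.3) (147, 132, 37, 49) 6
 blk 1 [ 323   10  237   89 6132] [410.752   49.5023]
 blk 1 [  255   183   305   117 11356] [382.391  239.2991]
 blk 1 [    0   251   285   164 17503] [202.5431 350.4873]
 blk 1 [  286   276   274   130 16274] [361.6134 348.2417]
5.5
```

View pics/w1.png

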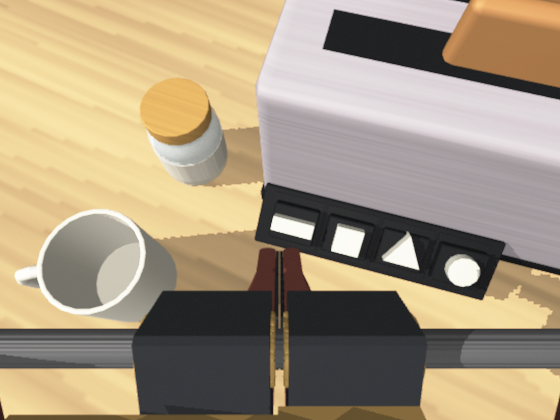

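The second view shows bar (292,227), square (347,241), triangle (403,254) and round (463,272), with the mug rim around (93,260) and the jar lid around (176,108). Triangulating now.

```bash
python3 - <<'E'
from h import *
K=camera_info("wrist")["intrinsics"];T=[np.load("Tw0.npy"),np.load("Tw1.npy")]
i=camera_info("top")
px={"bar":[(121.4,219.8),(291.7,227.4)],"square":[(178,219.5),(347.2,241.4)],"triangle":[(235.5,218.9),(403.4,254.5)],"round":[(291.1,220.5),(462.9,271.8)]}
# top contours
im=read_camera("top");hsv=cv2.cvtColor(im,cv2.COLOR_RGB2HSV)
w=((hsv[...,2]>185)&(hsv[...,1]<50)).astype(np.uint8);w[:195]=0;w[240:]=0;w[:,:195]=0;w[:,300:]=0
n,l,st,ce=cv2.connectedComponentsWithStats(w); tc=sorted([tuple(ce[j]) for j in range(1,n) if st[j,4]>30]); print(tc)
P={}
for j,(k,v) in enumerate(px.items()):
    r=[ray(K,T[a],v[a]) for a in (0,1)]
    p,e=meet(r); s=""
    if len(tc)==4: s=meet(r+[ray(i["intrinsics"],i["T"],tc[j])])
    print(k,p,e,s); P[k]=p
d=P["bar"]-P["round"]; print("row",np.linalg.norm(d),np.degrees(np.arctan2(-d[0],d[1])),d)
for n,k,uv,z in [("mug",1,(93,260),.092),("jar",1,(176,108),.095),("knob",0,(436,162),.15),("mill",0,(505,205),.01)]:
    print(n,onz(K,T[k],uv,z))
# knob contour in w0, strip corners
im=cv2.imread("pics/w0.png"); b=(im.max(2)<75).astype(np.uint8)
sub=b.copy(); sub[:,:395]=0; sub[:133]=0; sub[196:]=0;sub[:,470:]=0
c=max(cv2.findContours(sub,cv2.RETR_EXTERNAL,cv2.CHAIN_APPROX_NONE)[0],key=cv2.contourArea);print("knob",cv2.boundingRect(c))
m=P["bar"]*.5+P["round"]*.5;yaw=np.arctan2(-d[0],d[1])
for uv in [(412,135),(457,134),(465,184),(415,183)]: print((Rn.from_euler('z',-yaw).apply(onz(K,T[0],uv,.15)-m)))
for uv in [(95,183),(327,184),(327,233),(98,235)]: print("strip",(Rn.from_euler('z',-yaw).apply(onz(K,T[0],uv,m[2])-m)))
E
```

```text
[(np.float64(208.44210526315788), np.float64(222.22105263157894)), (np.float64(232.84259259259258), np.float64(219.2314814814815)), (np.float64(257.2696629213483), np.float64(215.62921348314606)), (np.float64(281.6530612244898), np.float64(213.76530612244898))]
bar [0.5854 0.1717 0.0621] 8.031653103486328e-05 (array([0.5854, 0.1709, 0.0631]), np.float64(0.0011876493010515596))
square [0.5944 0.1247 0.0617] 2.972109832473768e-05 (array([0.5947, 0.1242, 0.0615]), np.float64(0.001062385427317252))
triangle [0.6053 0.0776 0.0573] 0.00011709505818946871 (array([0.6059, 0.0772, 0.0561]), np.float64(0.0007177458082286948))
round [0.611  0.03   0.0617] 3.66951988986955e-05 (array([0.6117, 0.0295, 0.06  ]), np.float64(0.0005989250628316993))
row 0.14395377103768026 10.248109967276875 [-0.0256  0.1417  0.0004]
mug [0.4905 0.291  0.092 ]
jar [0.63   0.3017 0.095 ]
knob [ 0.6369 -0.0562  0.15  ]
mill [ 0.6839 -0.1779  0.01  ]
knob (395, 133, 72, 63)
[ 0.0297 -0.1484  0.0881]
[ 0.0306 -0.1779  0.0881]
[-0.0051 -0.1774  0.0881]
[-0.0045 -0.1464  0.0881]
strip [0.034  0.1002 0.    ]
strip [ 0.0339 -0.1037  0.    ]
strip [-0.0109 -0.102   0.    ]
strip [-0.0135  0.0897  0.    ]
```

```bash
python3 - <<'E'
from h import *
yaw=np.radians(10.25); q=toolq(yaw,np.radians(30))
move_pose([.58,-.056,.22],q); print(get_joint_pos())
p=np.array([.635,-.0565,.175]); movel(p,v=.1); wait(.3); f0=get_ft_force()
h=movel([p[0],p[1],.140],v=.02,until_force=2); print("touch",h,get_tcp_pos(),get_ft_force()-f0)
wait(.2); z=get_tcp_pos()[2]
h=movel([p[0],p[1],z-.052],v=.02,until_force=18); print("stop",h,get_tcp_pos(),get_ft_force()-f0)
wait(.3); print(get_tcp_pos(),get_ft_force()-f0,get_time())
E
```

```text
[-0.2196  0.2117  2.0701  0.5     0.4182  0.7579]
touch True [ 0.6349 -0.0565  0.1531] [-0.5512  0.321   1.9849]
stop True [ 0.6353 -0.0564  0.1096] [-6.3186  0.7252 13.0852]
[ 0.6352 -0.0564  0.1097] [-5.388  -0.0987 10.8017] 11.1167
```

```bash
python3 - <<'E'
from h import *
p=get_tcp_pos()
for k in range(6):
    t=get_tcp_pos(); h=movel([p[0],p[1],.1097-.0008*(k+1)],v=.01,until_force=10); print(h,get_tcp_pos(),get_ft_force())
    if get_ft_force()[2]>20: break
print(get_ft_force())
p=get_tcp_pos()
movel([p[0]-.002,p[1],p[2]+.03],v=.06); movel([p[0]-.06,p[1],p[2]+.10],v=.2)
wait(.2); Tw=wristT(); np.save("Tw2.npy",Tw); im=read_camera("wrist"); cv2.imwrite("pics/w2.png",im[:,:,::-1]); print(get_time(),get_ft_force())
E
```

```text
False [ 0.6352 -0.0564  0.1096] [-5.4387 -0.0641 14.1756]
False [ 0.6353 -0.0564  0.1093] [-8.8526 -0.6264 20.7044]
[-8.8526 -0.6264 20.7044]
13.1417 [-0.4575 -0.7674 -0.511 ]
```

View pics/w2.png

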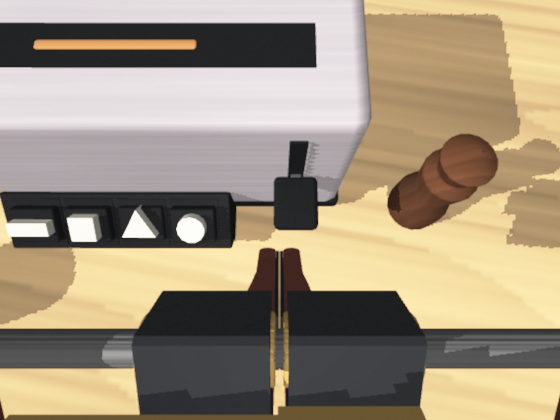

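The lever is down and staying down: the knob is at (296,203) with the slot empty above it. The other objects haven't moved. Next come the keys.

```bash
cat > key.py <<'E'
import sys
from h import *
P={"triangle":[.6056,.0774,.0568],"round":[.6113,.0298,.0612],"bar":[.5854,.1714,.0625]}
yaw=np.radians(10.25); n=Rn.from_euler('z',yaw).apply([-.574,0,.819])
R=Rn.from_quat(np.roll(toolq(yaw+np.radians(15),np.radians(35)),-1))*Rn.from_euler('z',np.radians(13))
q=np.roll(R.as_quat(),1)
def press(k):
    p=np.array(P[k]); s=lambda: n@(np.array(get_tcp_pos())-p)*1000
    move_pose(p+n*.05,q); movel(p+n*.012,v=.08); wait(.4); f0=get_ft_force(); F=lambda: n@(get_ft_force()-f0)
    h=movel(p-n*.008,v=.01,until_force=1.3); s0=s(); print(k,"touch",h,s0,F())
    if not h: movel(p+n*.05); return
    m=0; log=[]
    for i in range(1,20):
        movel(p+n*(s0/1000-.0006*i),v=.01,until_force=14); wait(.05); m=F(); log.append((round(s()-s0,2),round(m,1)))
        if m>11: break
    print(log,get_ft_force()-f0); movel(p+n*.03,v=.08); wait(.2); print("t",get_time())
for k in sys.argv[1:]: press(k)
E
python3 key.py triangle
```

```text
triangle touch True 2.00308288881172 1.5417196267285715
[(np.float64(-0.58), np.float64(2.9)), (np.float64(-1.19), np.float64(3.1)), (np.float64(-1.78), np.float64(2.9)), (np.float64(-2.4), np.float64(3.3)), (np.float64(-2.99), np.float64(4.1)), (np.float64(-3.59), np.float64(4.7)), (np.float64(-4.2), np.float64(5.3)), (np.float64(-4.5), np.float64(10.5)), (np.float64(-4.72), np.float64(16.7))] [-7.3981 -3.6464 14.8069]
t 19.8583
```

```bash
python3 key.py round
```

```text
round touch True 1.3806899545192934 3.103196680181108
[(np.float64(-0.57), np.float64(3.6)), (np.float64(-1.19), np.float64(3.4)), (np.float64(-1.79), np.float64(3.6)), (np.float64(-2.4), np.float64(4.1)), (np.float64(-3.01), np.float64(4.7)), (np.float64(-3.6), np.float64(5.1)), (np.float64(-4.21), np.float64(5.1)), (np.float64(-4.52), np.float64(9.9)), (np.float64(-4.74), np.float64(16.7))] [-9.3358 -2.9487 13.5717]
t 25.85
```

```bash
python3 key.py bar; python3 - <<'E'
from h import *
p=np.array(get_tcp_pos()); movel(p+[-.07,-.02,.12],v=.2)
move_pose([.5436,.028,.25],toolq(np.radians(10.5),np.radians(25))); wait(.3)
im=read_camera("wrist"); cv2.imwrite("pics/w3.png",im[:,:,::-1]); im=read_camera("top"); cv2.imwrite("pics/top3.png",im[:,:,::-1]); print(get_time())
E
```

```text
bar touch True -0.46039817514943177 0.9270842467241628
[(np.float64(-0.58), np.float64(1.8)), (np.float64(-1.19), np.float64(2.4)), (np.float64(-1.79), np.float64(3.4)), (np.float64(-2.39), np.float64(3.0)), (np.float64(-3.0), np.float64(4.0)), (np.float64(-3.61), np.float64(3.4)), (np.float64(-4.19), np.float64(4.6)), (np.float64(-4.47), np.float64(10.7)), (np.float64(-4.7), np.float64(16.7))] [-8.9723 -3.7085 13.7275]
t 32.225
34.9417
```

View pics/w3.png

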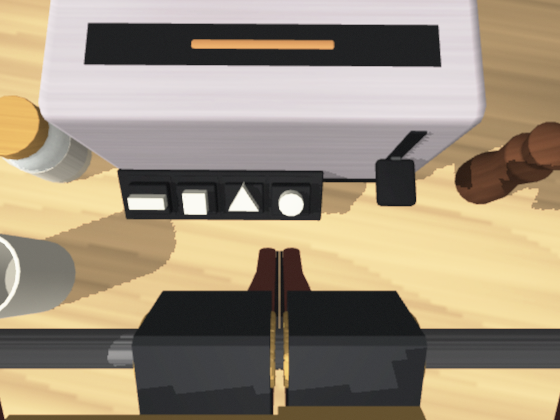

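View pics/top3.png

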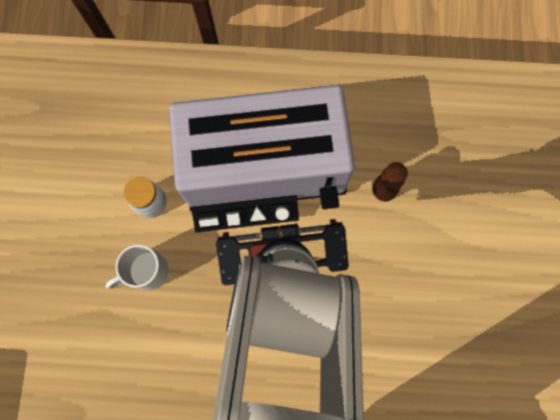

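The lever is still down with the knob at (396,182), and the keys have sprung back. In the top view the jar (140,195), mug (142,268) and mill (388,182) are where they started, and the robot is touching nothing.

```bash
python3 -c "from station import *; print(job_done())"
```

```text
the job is handed in; nothing more can be done
None
```

I latched the lever down, then pressed the triangle, round and bar keys in that order, each to its stop at about 17 N; the square key and the things beside the toaster were left alone, and the job was handed in at about 35 s.

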